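# Clear the full can from the tilted collecting stand

## Robot

A 7-joint arm with a two-finger parallel gripper is mounted at the origin on the work surface. World frame = base frame: x ahead of the robot, y to its left, z up, the work surface at z = 0. Lengths are in m, angles in rad, forces in N, time in s.
With the tool pointing down it reaches from about 0.425 to 0.875 m from the base axis. Payload 4.7 kg.
Tool frame: the origin (TCP) lies between the finger pads; the fingertips stand 11 mm ahead of it and the grasp point (between the pads) lies 8 mm behind it; z points along the fingers, y is the line along which they close (so a half turn about z gives the same grasp; the last joint's range is limited). The gripper opens to 87 mm and grips with 3 to 60 N. Pads are 19 mm wide; open, the fingers measure 117 mm over their backs; the gripper's body (75 mm by 190 mm) begins 51 mm behind the grasp point.
Start: joints at [-1.292, 0.321, -0.07, 1.45, 0.023, 1.371, -0.057], TCP at [0.17, 0.627, 0.234] pointing down, gripper open.
Joint ranges: [-2.86, 2.86], [-0.3, 2.09], [-1.38, 1.24], [0.06, 2.45], [-1.56, 4.7], [0.09, 2.05], [-2.69, 2.69]. Speed limits (rad/s): [2.57, 2.57, 3.14, 3.14, 3.14, 3.14, 3.14].

## Interface

Orientations are given as a rotation vector (axis times angle).
In Python, from bench import ctrl gives the robot as it stands. The module is installed in compiled form; this text tells all that it offers.
- The arm moves only by the shell command python3 -m inch 'ROWS' [FORCE]. ROWS is JSON, a list of rows, each an object with "slide": the shift along the tool's x, y, z scaled (see below), a list of three; "angular": the turn, a rotation vector about the tool's x, y, z scaled (see below), a list of three; "claw": the opening, from -1 (shut) to 1 (fully open). In form: [{"slide": [tx, ty, tz], "angular": [rx, ry, rz], "claw": claw}, ...]. A call has 1 to 10 rows; each row is the pose to reach, as a shift and turn from the pose commanded when the call began, along the tool's axes at that moment; what a row does not reach only later rows make up. The controller multiplies each number of a shift by 0.25 m and each number of a turn by 30 degrees. A row lasts 1/10 s, in which the tool goes at most 50 mm and 8.59 degrees, less where a joint would pass 70% of its speed; a pose out of reach is approached as far as the arm can. A call with a number of a shift or a turn outside -1 to 1 is refused whole. A call with a gripper value outside its range is refused whole. The fingers move at their own pace and stop on an object; FORCE is the grip in N (left out, the last holds). Time passes only in rows, so rows that repeat a pose let the fingers close. It gives the time, the measured TCP pose, the force, the opening and the grip force at its end, in the units of the state.
- ctrl.get_state(): the state, without advancing time (a new reading comes with each control period).
- ctrl.get_image(name): name is "scene" or "top" or "wrist"; returns a dict with "color" (480x640x3 uint8, red, green, blue), "depth" (480x640 float32, m along the optical axis (not along the pixel's ray), 0 where there is no reading), "camera_matrix" (3x3 intrinsics, pixels), "extrinsics" (4x4, takes a point from camera to world coordinates); the wrist camera has in their place "tool_from_camera" (4x4, takes a point from camera to tool coordinates, whose origin is the TCP and whose axes are the flange's). Camera axes: x right, y up, looking along -z (the intrinsics and any distortion apply to the point x, -y, -z); pixel columns grow to the right and rows downward; lengths in m; the calibration is good to about 2 mm. A picture is of the moment at which its call begins: read the wrist's pose just before it.
- ctrl.close_job(): hands the job in; it is judged then, once.
Trained networks look in the newest picture that a camera, given by its name, has taken for a name from the list of things; names that differ only in an ending like _2 or _b are one class to them, and where a whole thing is asked for, a point or a joint stands for the part that bears it (a point fixed in the world has none). Each returns a list of dicts, best first, with "confidence" (0 to 1); they miss things now and then, are a little off and sometimes report something else, mostly with a low value. They report only what shows in the picture. A call takes as long as a camera call. They do not tell look-alikes from the thing itself.
- ctrl.find_in(query, camera): "bbox" ([centre column, centre row, width, height] in pixels, round what is visible of it).
- ctrl.outline_of(query, camera): "mask" (480x640 bool, what is visible of it) and "bbox" ([centre column, centre row, width, height] in pixels, round what is visible of it).
The state is a dict: "time": time; "joint_positions": joint angles; "qd": joint speeds; "joint_torque": joint torques, N m; "position": TCP position; "tool_rot": TCP orientation; "ft_force": force on the tool from outside, world axes, zero at the start; "torque": the same for the moment, N m; "grip_width": opening from 0.0 (shut) to 1.0 (fully open); "grip_force": force on a finger pad.
Only numpy, scipy, OpenCV 4.12 (cv2) and the standard library are available. Lean on these libraries where they do the work, as an engineer would, in place of code of your own. Each camera call takes 0.05 s, during which the arm holds its last target. There are 200 camera calls.

## Task

The piece lying just in front of the tilted stand, on the robot's side, shows what the can on the stand holds: an orange battery pack means that the can goes to the red mat, a finned heat sink that it goes to the blue mat. Swing the stand's yellow keeper right round to its open stop and leave it there, lift the can off by its handle and lower it upright onto the proper mat, without dropping or toppling it, leaving room beside it. Then pick up the piece from in front of the stand and lay it flat on the same mat beside the can, also without dropping it, and leave the other pieces where they are.

Things in the scene. Friction and masses are not known exactly. Their poses are not given: they have to be found in the camera images.
- stand: Fixed green stand, base 170 x 150 mm, origin under its centre, x to its back (away from the robot). Its plate tilts 30 degrees: the can leans with its top to the stand's -x (axis (-0.5, 0, 0.866) in the stand's frame). A 25 mm lip holds the can's foot on the low side only; 30 mm along the can's axis clears it. A fixed 18 mm post behind the can carries the keeper.
- seat (a point): Centre of the tilted plate's upper face, 60 mm above the table over the stand's origin (axes as the stand's, not tilted). The can's foot rests here.
- keeper (a joint): Angle (rad) of the yellow keeper, a 110 x 16 x 8 mm bar turning on the post just above the can's lid, about a line parallel to the leaning can's axis. 0: its front end bars the lid by 30 mm, knob to the stand's back. It grows (counterclockwise from above) as the knob swings to the stand's +y, to the open stop at 1.6. Starts at 0 to 0.25. Stays where left; 2.5 N at the knob moves it.
- keeper_knob (a point): Grip point on the keeper's knob, a yellow post of 18 mm diameter and 42 mm length, parallel to the can's axis, 50 mm from the hinge axis; 16 mm below the knob's top, 25 mm above the bar. z along the knob (tilted 30 degrees), x along the bar away from the hinge.
- keeper_hinge (a point): Point on the keeper's hinge axis at the height of keeper_knob; z along the hinge axis, tilted as the can's axis; x along the bar from hinge to knob.
- can: Closed aluminium can with grey band, 120 mm in diameter and 120 mm high, about 0.5 kg. Origin: centre of its underside; z along its axis to the lid. Rigid handle over the lid along y: two legs at y = +-53 mm and a black flat grip bar 14 mm thick (x), 110 long (y), 24 high (z), 171 to 195 mm above the underside. Starts on the stand, leaning 30 degrees, its y along the stand's y.
- can_grip (a point): Centre of the can's handle bar, 183 mm above its underside on its axis; axes as the can's.
- mat_red: Fixed red mat, 280 (x) x 200 (y) x 4 mm, to one side of the stand. Origin: centre of its underside, on the table. For cans of battery packs.
- mat_blue: Fixed blue mat, same size and origin, on the other side of the stand. For cans of heat sinks. Which mat is left and which right varies.
- battery: Orange battery pack with two black bands, a block 110 (x) x 46 (y) x 28 (z) mm, 0.2 kg. Origin: centre of its underside. It lies either in front of the stand (about 180 mm from the stand's origin, towards the robot), showing what the can holds, or farther back, to the left of the stand (x about 0.71 m), to be left alone.
- heatsink: Aluminium heat sink with fins along its length, a block 110 (x) x 46 (y) x 28 (z) mm, 0.2 kg. Origin: centre of its underside. It lies in the one of those two places where the battery pack does not.
- driver: Bystander: a screwdriver, 190 mm long, lying behind the stand. Origin: under its middle.
- adapter: Bystander: a black power adapter, 110 x 50 x 32 mm, lying to the right of the stand. Origin: centre of its underside.
Things that resemble listed ones, but are neither listed nor needed, are in the scene too. Of the things shaped like the heatsink, the aluminium one is meant.

How it is judged:
On the way, in this order (a step that is already met when the one before it is completed fails the run):
1. the keeper is swung open (past 1.3 rad) (value of joint keeper above 1.3 rad), for 0.1 s.
2. the can is held and lifted off the stand (its foot more than 80 mm from the seat) (distance between can and seat above 0.08 m and contact force between the fingers and can above 0.5 N), for 0.1 s.
3. the can, still in the gripper, is upright over the proper mat with its foot within 15 mm of it (contact force between the fingers and can above 0.5 N and ((world x of heatsink above 0.66 m and (x of can in the frame of mat_red between -0.095 and 0.095 m and y of can in the frame of mat_red between -0.055 and 0.055 m and z of can in the frame of mat_red below 0.019 m and angle between can's own z axis and vertical below 0.12 rad)) or (world x of battery above 0.66 m and (x of can in the frame of mat_blue between -0.095 and 0.095 m and y of can in the frame of mat_blue between -0.055 and 0.055 m and z of can in the frame of mat_blue below 0.019 m and angle between can's own z axis and vertical below 0.12 rad)))), for 0.1 s.
4. the can stands on that mat and the piece from in front of the stand is held, more than 30 mm up (((world x of heatsink above 0.66 m and ((x of can in the frame of mat_red between -0.095 and 0.095 m and y of can in the frame of mat_red between -0.055 and 0.055 m and z of can in the frame of mat_red below 0.019 m and angle between can's own z axis and vertical below 0.12 rad) and contact force between the fingers and battery above 0.5 N and height (world z) of battery above 0.03 m)) or (world x of battery above 0.66 m and ((x of can in the frame of mat_blue between -0.095 and 0.095 m and y of can in the frame of mat_blue between -0.055 and 0.055 m and z of can in the frame of mat_blue below 0.019 m and angle between can's own z axis and vertical below 0.12 rad) and contact force between the fingers and heatsink above 0.5 N and height (world z) of heatsink above 0.03 m)))), for 0.1 s.
5. the piece, still in the gripper, is over the same mat, level and within 15 mm of it (((world x of heatsink above 0.66 m and ((x of can in the frame of mat_red between -0.095 and 0.095 m and y of can in the frame of mat_red between -0.055 and 0.055 m and z of can in the frame of mat_red below 0.019 m and angle between can's own z axis and vertical below 0.12 rad) and contact force between the fingers and battery above 0.5 N and (x of battery in the frame of mat_red between -0.13 and 0.13 m and y of battery in the frame of mat_red between -0.09 and 0.09 m and z of battery in the frame of mat_red below 0.019 m and angle between battery's own z axis and vertical below 0.15 rad))) or (world x of battery above 0.66 m and ((x of can in the frame of mat_blue between -0.095 and 0.095 m and y of can in the frame of mat_blue between -0.055 and 0.055 m and z of can in the frame of mat_blue below 0.019 m and angle between can's own z axis and vertical below 0.12 rad) and contact force between the fingers and heatsink above 0.5 N and (x of heatsink in the frame of mat_blue between -0.13 and 0.13 m and y of heatsink in the frame of mat_blue between -0.09 and 0.09 m and z of heatsink in the frame of mat_blue below 0.019 m and angle between heatsink's own z axis and vertical below 0.15 rad))))), for 0.1 s.
At the end, for the whole second after the job is handed in: Can upright (within 7 deg) on the right mat, centre within 95 mm of the mat's centre along it and 55 mm across; the piece from in front of the stand flat on the same mat (within 130 and 90 mm); both at rest; keeper open past 1.3 rad; the other piece still beside the stand (x > 0.66 m) (value of joint keeper above 1.3 rad and ((world x of heatsink above 0.66 m and ((x of can in the frame of mat_red between -0.095 and 0.095 m and y of can in the frame of mat_red between -0.055 and 0.055 m and z of can in the frame of mat_red below 0.019 m and angle between can's own z axis and vertical below 0.12 rad) and (x of battery in the frame of mat_red between -0.13 and 0.13 m and y of battery in the frame of mat_red between -0.09 and 0.09 m and z of battery in the frame of mat_red below 0.019 m and angle between battery's own z axis and vertical below 0.15 rad) and z of each of can, battery in the frame of mat_red below 0.01 m)) or (world x of battery above 0.66 m and ((x of can in the frame of mat_blue between -0.095 and 0.095 m and y of can in the frame of mat_blue between -0.055 and 0.055 m and z of can in the frame of mat_blue below 0.019 m and angle between can's own z axis and vertical below 0.12 rad) and (x of heatsink in the frame of mat_blue between -0.13 and 0.13 m and y of heatsink in the frame of mat_blue between -0.09 and 0.09 m and z of heatsink in the frame of mat_blue below 0.019 m and angle between heatsink's own z axis and vertical below 0.15 rad) and z of each of can, heatsink in the frame of mat_blue below 0.01 m))) and linear speed of each of can, battery, heatsink below 0.02 m/s); the robot touches nothing.
It fails at once if the other piece, the screwdriver or the adapter is moved more than 25 mm (distance of any of driver, adapter from where it was at the start of the episode above 0.025 m or (world x of battery above 0.66 m and distance of battery from where it was at the start of the episode above 0.025 m) or (world x of heatsink above 0.66 m and distance of heatsink from where it was at the start of the episode above 0.025 m)).
It fails at once if the can is toppled (tilted more than 60 degrees) (angle between can's own z axis and vertical above 1.05 rad).
It also fails if it takes over 72 s, if anything falls off the work surface, if the arm or the gripper's body presses on something with over 40 N, if the wrist force passes 120 N, or if a joint passes its speed limit or range.

## Working session

There is one attempt and no reset: what is moved stays moved. The work goes in short steps, Python scripts to look and compute and a shell command to move; the robot and the scene stay as the last step left them, time stands still between calls to the robot, and variables do not carry over. Pictures are saved under pics/ and viewed, at most 10 in all, crops included, and the job is handed in when it is done.

```bash
mkdir -p pics; cat > h.py <<'E'
import numpy as np, cv2
from bench import ctrl
from scipy.spatial.transform import Rotation as R
def pts(im, mask=None):
    K=np.array(im["camera_matrix"]); d=im["depth"]; E=np.array(im["extrinsics"])
    v,u=np.nonzero((d>0)&(mask if mask is not None else True))
    z=d[v,u]; P=np.c_[(u-K[0,2])/K[0,0]*z,-(v-K[1,2])/K[1,1]*z,-z]
    return P@E[:3,:3].T+E[:3,3], im["color"][v,u],u,v
def at(im,u,v,r=2):
    m=np.zeros((480,640),bool); m[v-r:v+r+1,u-r:u+r+1]=1
    return np.median(pts(im,m)[0],0)
def save(im,n): cv2.imwrite("pics/"+n,im["color"][:,:,::-1])
def tool_rel(p,rv=None):
    "print rows numbers to reach TCP p, rotation matrix Rt"
    s=ctrl.get_state(); T=R.from_rotvec(s["tool_rot"]); 
    d=T.inv().apply(np.array(p)-s["position"])/0.25
    a=np.zeros(3) if rv is None else np.degrees((T.inv()*rv).as_rotvec())/30
    return d.round(3),a.round(3)
E
python3 - <<'E'
from h import *
s=ctrl.get_state(); print(s)
for c in ["scene","top"]:
    im=ctrl.get_image(c); save(im,c+"1.png"); np.savez(c+"1.npz",**im); print(c,im["camera_matrix"],np.array(im["extrinsics"]).round(3))
    for q in ["stand","can","keeper","keeper_knob","battery","heatsink","mat_red","mat_blue","driver","adapter"]:
        for o in ctrl.outline_of(q,c)[:3]:
            P=pts(im,o["mask"])[0]
            print(q,round(o["confidence"],2),np.round(o["bbox"]),np.median(P,0).round(3) if len(P) else "")
E
```

```text
{'time': 0.0, 'joint_positions': array([-1.29188143,  0.32185633, -0.0700743 ,  1.45167025,  0.02261028,
        1.37081054, -0.05689757]), 'qd': array([ 0.00082741,  0.00168615,  0.00023837,  0.00063511,  0.0005688 ,
        0.00461352, -0.00082873]), 'joint_torque': array([-3.83471559e-05, -4.91292000e+01, -4.03700704e-01, -3.12529564e+01,
       -6.38295896e-02,  4.37053596e-02,  1.71774759e-04]), 'position': array([0.17004172, 0.62680812, 0.23244216]), 'tool_rot': array([-4.14697266e-01, -3.11395201e+00,  3.06614671e-03]), 'ft_force': array([-0.18289886, -0.52217532, -1.02296774]), 'torque': array([ 0.00472076,  0.03337842, -0.00519834]), 'grip_force': 0.0, 'grip_width': 0.997420308714407}
scene [[454.12781879   0.         317.57697983]
 [  0.         454.12781879 245.71914127]
 [  0.           0.           1.        ]] [[-0.655 -0.427  0.624  1.173]
 [ 0.756 -0.378  0.535  0.506]
 [ 0.007  0.822  0.57   0.7  ]
 [ 0.     0.     0.     1.   ]]
stand 0.79 [298. 277.  94. 138.] [0.674 0.008 0.037]
can 0.94 [312. 249.  71. 104.] [0.609 0.011 0.147]
keeper 0.73 [295. 223.  24.  28.] [
[... 1341 characters left out ...]
  0.216]
keeper 0.71 [330. 240.  58.  64.] [ 0.575 -0.021  0.169]
keeper_knob 0.54 [323. 215.  26.  45.] [ 0.634 -0.01   0.217]
battery 0.76 [246. 204.  43.  23.] [0.707 0.189 0.027]
heatsink 0.97 [331. 301.  46.  30.] [ 0.445 -0.031  0.011]
heatsink 0.88 [274. 333.  45.  34.] [0.372 0.117 0.011]
heatsink 0.55 [405. 204.  42.  20.] [ 0.696 -0.218  0.031]
mat_red 0.82 [444. 287.  91. 117.] [ 0.489 -0.331  0.003]
mat_red 0.25 [323. 216.  17.  45.] [ 0.632 -0.012  0.216]
mat_blue 0.77 [195. 290.  84. 111.] [0.476 0.318 0.003]
driver 0.79 [322. 171.  70.  17.] [ 0.785 -0.048  0.021]
adapter 0.61 [329. 173.  57.  18.] [ 0.785 -0.05   0.021]
adapter 0.6 [403. 204.  43.  20.] [ 0.696 -0.218  0.031]
```

```bash
python3 - <<'E'
import cv2,numpy as np
a=cv2.imread("pics/scene1.png"); b=cv2.imread("pics/top1.png")
cv2.imwrite("pics/crop.png",np.hstack([cv2.resize(a[190:340,240:460],(440,300))*1, cv2.resize(b[140:350,220:440],(314,300))]))
E
```

```text
(no output)
```

View pics/scene1.png

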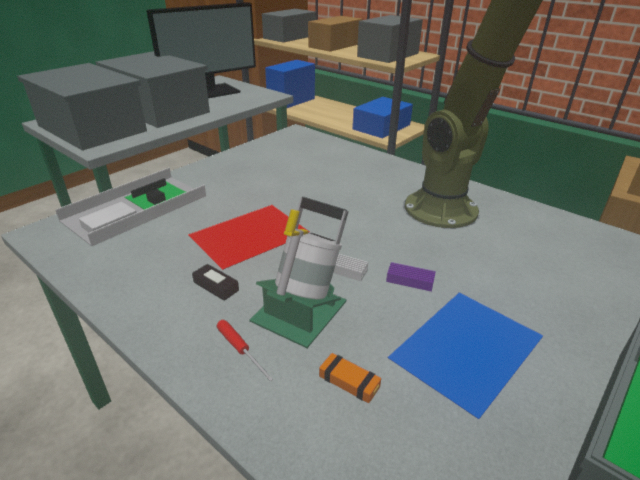

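View pics/top1.png

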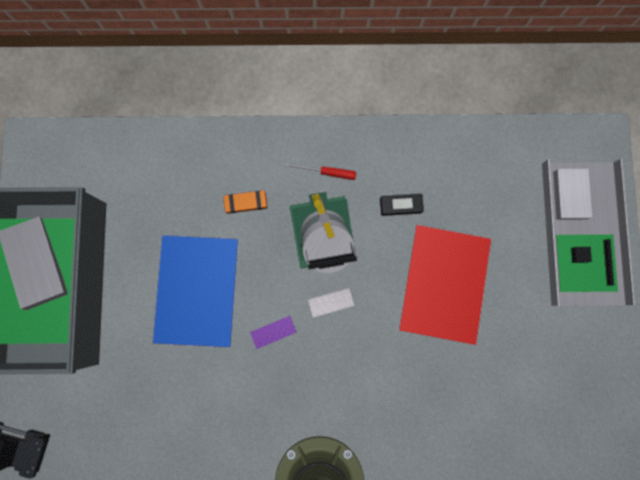

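View pics/crop.png

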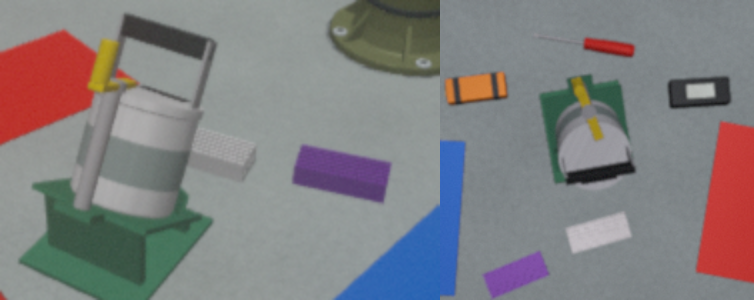

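The heat sink in front of the stand, at top (331,302) and scene (350,268), is plain aluminium. The look-alike is the purple finned block at top (274,332) and scene (412,277). The close crop confirms the aluminium one is the piece, so the can goes to the blue mat at top (195,290). The battery at top (246,202) stays. The knob is at top (318,198) and the handle bar at top (332,263).

```bash
python3 - <<'E'
from h import *
D={c:dict(np.load(c+"1.npz")) for c in ["scene","top"]}
for c,im in D.items():
    P,col,u,v=pts(im); hsv=cv2.cvtColor(im["color"],cv2.COLOR_RGB2HSV)[v,u].astype(int); H,S,V=hsv.T
    box=(abs(P[:,0]-.6)<.2)&(abs(P[:,1])<.14)
    g=box&(H>60)&(H<95)&(S>90)&(P[:,2]>0.002)&(P[:,2]<.03)
    y=box&(H>18)&(H<35)&(S>120)&(P[:,2]>.1)
    k=box&(V<70)&(S<80)&(P[:,2]>.17)
    print(c,"green",g.sum(),cv2.minAreaRect(P[g][:,:2].astype(np.float32)) if g.sum()>5 else 0)
    Y=P[y]; print("yellow",y.sum(),Y.mean(0).round(4),Y.min(0).round(3),Y.max(0).round(3))
    for z0 in np.arange(.18,.28,.01):
        q=Y[(Y[:,2]>=z0)&(Y[:,2]<z0+.01)]
        if len(q):print("  z",round(z0,2),len(q),q.mean(0).round(3),q.min(0).round(3),q.max(0).round(3))
    B=P[k]; print("bar",k.sum()); 
    if k.sum()>5:
        m=np.median(B,0); B=B[np.linalg.norm(B-m,axis=1)<.09]; U,s,Vt=np.linalg.svd(B-B.mean(0),full_matrices=False); t=(B-B.mean(0))@Vt.T
        print(" mean",B.mean(0).round(4),"dir",Vt.round(3).tolist(),"ext",np.percentile(t,[1,99],0).round(3).tolist(),B.min(0).round(3),B.max(0).round(3))
    for n,mm in [("blue",(H>100)&(H<125)&(S>150)&(P[:,2]<.03)&(abs(P[:,1]-.32)<.2)&(P[:,0]<.75)),("hs",(S<40)&(V>120)&(abs(P[:,0]-.445)<.08)&(abs(P[:,1]+.03)<.09)&(P[:,2]>.015)&(P[:,2]<.05))]:
        q=P[mm]; print(n,mm.sum(),cv2.minAreaRect(q[:,:2].astype(np.float32)),np.percentile(q[:,2],[5,50,95]).round(3))
E
```

```text
scene green 1344 ((0.6318087577819824, -0.012215942144393921), (0.16528961062431335, 0.1466868668794632), 9.77899169921875)
yellow 269 [0.659  0.0031 0.2513] [ 0.589 -0.031  0.189] [0.679 0.012 0.281]
  z 0.18 1 [ 0.591 -0.023  0.189] [ 0.591 -0.023  0.189] [ 0.591 -0.023  0.189]
  z 0.19 11 [ 0.598 -0.023  0.196] [ 0.589 -0.031  0.19 ] [ 0.608 -0.015  0.2  ]
  z 0.2 5 [ 0.606 -0.018  0.202] [ 0.602 -0.021  0.2  ] [ 0.609 -0.015  0.204]
  z 0.21 2 [ 0.64  -0.002  0.219] [ 0.64  -0.002  0.217] [ 0.64  -0.002  0.22 ]
  z 0.22 12 [0.647 0.    0.225] [ 0.639 -0.004  0.22 ] [0.655 0.005 0.23 ]
  z 0.23 26 [0.67  0.007 0.237] [ 0.652 -0.001  0.231] [0.679 0.012 0.24 ]
  z 0.24 54 [0.671 0.006 0.245] [ 0.659 -0.001  0.24 ] [0.678 0.012 0.25 ]
  z 0.25 57 [0.666 0.005 0.255] [ 0.654 -0.003  0.25 ] [0.673 0.011 0.26 ]
  z 0.26 55 [0.66  0.004 0.265] [ 0.649 -0.005  0.26 ] [0.667 0.01  0.27 ]
  z 0.27 45 [0.655 0.004 0.274] [ 0.649 -0.004  0.27 ] [0.662 0.008 0.28 ]
  z 0.28 1 [0.657 0.003 0.281] [0.657 0.003 0.281] [0.657 0.003 0.281]
bar 393
 mean [ 0.5373 -0.0296  0.2205] dir [[-0.169, 0.98
[... 1259 characters left out ...]
6 13 [0.66  0.003 0.266] [ 0.645 -0.005  0.261] [0.669 0.01  0.269]
  z 0.27 53 [0.651 0.001 0.275] [ 0.642 -0.007  0.27 ] [0.662 0.01  0.28 ]
  z 0.28 4 [0.653 0.003 0.281] [ 0.651 -0.     0.28 ] [0.656 0.008 0.281]
bar 366
 mean [ 0.5312 -0.0295  0.2264] dir [[-0.17, 0.985, 0.004], [0.884, 0.154, -0.442], [0.436, 0.072, 0.897]] ext [[-0.051, -0.007, -0.008], [0.051, 0.013, 0.007]] [ 0.515 -0.083  0.212] [0.548 0.022 0.236]
blue 8050 ((0.4779873788356781, 0.3180491328239441), (0.19794408977031708, 0.2764912545681), 86.84645080566406) [-0.002  0.003  0.008]
hs 350 ((0.4448254406452179, -0.031788311898708344), (0.04581515118479729, 0.10955872386693954), 15.394708633422852) [0.021 0.027 0.031]
```

```bash
cat >> h.py <<'E'
yaw=np.radians(9.8); ST=R.from_euler("z",yaw); SO=np.array([.630,-.0125,0]); SEAT=SO+[0,0,.06]
C=ST*R.from_euler("y",-30,degrees=True)   # can frame on stand
toC=lambda P: C.inv().apply(np.array(P)-SEAT)
fromC=lambda p: C.apply(p)+SEAT
def toolR(heading_y):  # tool y along angle (rad) in can frame xy, tool z=-can axis
    y=np.array([np.cos(heading_y),np.sin(heading_y),0]); z=np.array([0,0,-1.]); x=np.cross(y,z)
    return R.from_matrix(np.c_[x,y,z])
E
python3 - <<'E'
from h import *
for c in ["scene","top"]:
    im=dict(np.load(c+"1.npz"))
    P,col,u,v=pts(im); hsv=cv2.cvtColor(im["color"],cv2.COLOR_RGB2HSV)[v,u].astype(int); H,S,V=hsv.T
    box=(abs(P[:,0]-.6)<.2)&(abs(P[:,1])<.14)&(P[:,2]>.15)
    q=toC(P[box&(H>18)&(H<35)&(S>120)])*1000
    b=q[(q[:,2]<145)]; k=q[(q[:,2]>150)]
    print(c,"bar",len(b),np.percentile(b,[2,50,98],0).round(0).tolist(),cv2.fitLine(b[:,:2].astype(np.float32),cv2.DIST_HUBER,0,.01,.01).ravel())
    print("knob",len(k),np.percentile(k,[1,50,99],0).round(0).tolist())
    for z0 in range(110,190,5):
        w=q[(q[:,2]>=z0)&(q[:,2]<z0+5)]
        if len(w): print("  ",z0,len(w),w.min(0).round(),w.max(0).round())
    b=toC(P[box&(V<70)&(S<80)&(P[:,2]>.17)])*1000; print("handle",np.percentile(b,[2,50,98],0).round(0).tolist())
E
```

```text
scene bar 116 [[34.0, -9.0, 129.0], [130.0, 10.0, 135.0], [134.0, 17.0, 144.0]] [  0.98682296   0.16180384 107.02481      8.881877  ]
knob 127 [[122.0, 3.0, 151.0], [131.0, 12.0, 163.0], [136.0, 17.0, 177.0]]
   125 6 [128.   6. 128.] [132.  14. 130.]
   130 47 [ 29.  -5. 130.] [134.  17. 135.]
   135 40 [ 34. -12. 135.] [134.  17. 140.]
   140 23 [124.   4. 140.] [134.  18. 145.]
   145 26 [123.   3. 145.] [135.  18. 150.]
   150 22 [125.   3. 150.] [134.  16. 155.]
   155 25 [121.   3. 155.] [134.  17. 160.]
   160 25 [122.   3. 160.] [136.  18. 165.]
   165 23 [123.   4. 165.] [134.  17. 170.]
   170 24 [124.   4. 170.] [136.  17. 175.]
   175 8 [128.   7. 175.] [136.  17. 177.]
handle [[-5.0, -49.0, 177.0], [-1.0, -0.0, 186.0], [2.0, 44.0, 196.0]]
top bar 154 [[30.0, -15.0, 130.0], [58.0, -3.0, 135.0], [135.0, 15.0, 141.0]] [ 0.9810037   0.19398905 67.878944   -2.6196532 ]
knob 74 [[119.0, 2.0, 152.0], [130.0, 10.0, 174.0], [136.0, 18.0, 179.0]]
   125 3 [ 26. -15. 128.] [ 87.   8. 130.]
   130 87 [ 28. -16. 130.] [134.  17. 135.]
   135 59 [ 28. -15. 135.] [132.  18. 140.]
   140 4 [135.   6. 141.] [136.  13. 145.]
   145 6 [131.   5. 146.] [135.  16. 150.]
   150 5 [130.   3. 152.] [135.  17. 154.]
   155 4 [133.   6. 157.] [135.  14. 159.]
   160 5 [130.   2. 160.] [134.  17. 163.]
   165 7 [131.   5. 165.] [136.  18. 169.]
   170 23 [119.   2. 171.] [135.  19. 175.]
   175 29 [118.   2. 175.] [134.  17. 179.]
   180 1 [130.   8. 180.] [130.   8. 180.]
handle [[-12.0, -50.0, 182.0], [-2.0, 0.0, 196.0], [2.0, 49.0, 201.0]]
```

```bash
cat >> h.py <<'E'
def plan(p,Rt):
    s=ctrl.get_state(); T=R.from_rotvec(s["tool_rot"]); d=T.inv().apply(np.array(p)-s["position"])/.25; a=np.degrees((T.inv()*Rt).as_rotvec())/30
    m=max(1,abs(d).max(),abs(a).max())
    print("t",round(s["time"],2),"slide",(d/m).round(3).tolist(),"angular",(a/m).round(3).tolist(),"frac",round(1/m,2),"mm",round(np.linalg.norm(d)*250),"deg",round(np.linalg.norm(a)*30,1))
KR=C*toolR(np.radians(-45)); KN=lambda z,x=127,y=10: fromC([x/1e3,y/1e3,z/1e3])
CR=C*toolR(0)
E
python3 -c "
from h import *
print(KN(236),KR.as_matrix().round(2).tolist()); plan([.5,.28,.36],KR)"
```

```text
[ 0.62040008 -0.00401011  0.327882  ] [[0.48, 0.72, 0.49], [0.8, -0.59, 0.09], [0.35, 0.35, -0.87]]
t 1.1 slide [-0.458, -0.279, -0.142] angular [-0.322, -0.057, 1.0] frac 0.28 mm 495 deg 112.7
```

```bash
python3 -m inch '[{"slide":[-0.46,-0.28,-0.14],"angular":[-0.32,-0.06,1.0],"claw":1},{"slide":[-0.46,-0.28,-0.14],"angular":[-0.32,-0.06,1.0],"claw":1},{"slide":[-0.46,-0.28,-0.14],"angular":[-0.32,-0.06,1.0],"claw":1},{"slide":[-0.46,-0.28,-0.14],"angular":[-0.32,-0.06,1.0],"claw":1}]'; python3 -c "
from h import *
plan([.5,.28,.36],KR)"
```

```text
time: 1.5
position: [0.2697, 0.5255, 0.2712]
tool_rot: [1.204, 2.829, 0.254]
ft_force: [0.1, -0.3, 0.8]
grip_width: 1.0
grip_force: 0.0
t 1.5 slide [-0.527, 0.018, -0.145] angular [-0.319, -0.054, 1.0] frac 0.39 mm 348 deg 80.3
```

```bash
python3 -m inch '[{"slide":[-0.53,0.02,-0.14],"angular":[-0.32,-0.05,1.0],"claw":1},{"slide":[-0.53,0.02,-0.14],"angular":[-0.32,-0.05,1.0],"claw":1},{"slide":[-0.53,0.02,-0.14],"angular":[-0.32,-0.05,1.0],"claw":1},{"slide":[-0.53,0.02,-0.14],"angular":[-0.32,-0.05,1.0],"claw":1}]'; python3 -c "
from h import *
plan([.5,.28,.36],KR)"
```

```text
time: 1.9
position: [0.3613, 0.4301, 0.3047]
tool_rot: [1.861, 2.359, 0.479]
ft_force: [-0.5, -0.2, 1.8]
grip_width: 1.002
grip_force: 0.0
t 1.9 slide [-0.447, 0.298, -0.11] angular [-0.323, -0.058, 1.0] frac 0.65 mm 212 deg 48.8
```

```bash
python3 -m inch '[{"slide":[-0.45,0.3,-0.11],"angular":[-0.32,-0.06,1.0],"claw":1},{"slide":[-0.45,0.3,-0.11],"angular":[-0.32,-0.06,1.0],"claw":1},{"slide":[-0.45,0.3,-0.11],"angular":[-0.32,-0.06,1.0],"claw":1},{"slide":[-0.45,0.3,-0.11],"angular":[-0.32,-0.06,1.0],"claw":1}]'; python3 -c "
from h import *
plan(KN(240),KR)"
```

```text
time: 2.3
position: [0.4523, 0.3331, 0.3406]
tool_rot: [2.367, 1.726, 0.658]
ft_force: [-0.5, 0.4, -0.4]
grip_width: 1.0
grip_force: 0.0
t 2.3 slide [-1.0, 0.918, 0.112] angular [-0.161, -0.026, 0.494] frac 0.91 mm 376 deg 17.2
```

```bash
python3 -m inch '[{"slide":[-1.0,0.918,0.112],"angular":[-0.16,-0.03,0.5],"claw":1},{"slide":[-1.0,0.918,0.112],"angular":[-0.16,-0.03,0.5],"claw":1},{"slide":[-1.0,0.918,0.112],"angular":[-0.16,-0.03,0.5],"claw":1},{"slide":[-1.0,0.918,0.112],"angular":[-0.16,-0.03,0.5],"claw":1},{"slide":[-1.0,0.918,0.112],"angular":[-0.16,-0.03,0.5],"claw":1},{"slide":[-1.0,0.918,0.112],"angular":[-0.16,-0.03,0.5],"claw":1},{"slide":[-1.0,0.918,0.112],"angular":[-0.16,-0.03,0.5],"claw":1},{"slide":[-1.0,0.918,0.112],"angular":[-0.16,-0.03,0.5],"claw":1}]'; python3 -c "
from h import *
plan(KN(240),KR)"
```

```text
time: 3.1
position: [0.6041, 0.0269, 0.3309]
tool_rot: [2.551, 1.37, 0.723]
ft_force: [-0.6, -0.5, 0.3]
grip_width: 1.0
grip_force: 0.0
t 3.1 slide [-0.075, 0.115, 0.015] angular [-0.019, 0.008, 0.055] frac 1.0 mm 34 deg 1.8
```

```bash
python3 -m inch '[{"slide":[-0.075,0.115,0.015],"angular":[-0.02,0.01,0.06],"claw":1},{"slide":[-0.075,0.115,0.015],"angular":[-0.02,0.01,0.06],"claw":1},{"slide":[-0.075,0.115,0.015],"angular":[-0.02,0.01,0.06],"claw":1}]'; cat >> h.py <<'E'
def wrist(n=None):
    s=ctrl.get_state(); im=ctrl.get_image("wrist"); M=np.eye(4); M[:3,:3]=R.from_rotvec(s["tool_rot"]).as_matrix(); M[:3,3]=s["position"]
    im["extrinsics"]=M@np.array(im["tool_from_camera"])
    if n: save(im,n)
    return im
def hsvpts(im):
    P,col,u,v=pts(im); h=cv2.cvtColor(im["color"],cv2.COLOR_RGB2HSV)[v,u].astype(int); return (P,)+tuple(h.T)
E
python3 - <<'E'
from h import *
im=wrist("w1.png"); P,H,S,V=hsvpts(im); q=toC(P)*1000
y=q[(H>18)&(H<35)&(S>120)&(abs(q[:,1])<80)]
print(len(y)); b=y[y[:,2]<145]; k=y[y[:,2]>150]
for n,w in [("bar",b),("knob",k)]:
    if len(w): print(n,len(w),np.percentile(w,[1,50,99],0).round(1).tolist())
plan(KN(156),KR)
E
```

```text
time: 3.4
position: [0.617, 0.0038, 0.3309]
tool_rot: [2.566, 1.342, 0.741]
ft_force: [-0.4, 0.9, -0.2]
grip_width: 0.999
grip_force: 0.0
10576
bar 979 [[49.8, -10.3, 131.9], [95.4, 4.3, 137.0], [132.5, 17.3, 143.5]]
knob 9544 [[109.7, -14.9, 159.2], [164.7, 9.9, 325.9], [192.5, 76.2, 330.3]]
t 3.45 slide [-0.027, 0.029, 0.334] angular [-0.01, -0.009, 0.014] frac 1.0 mm 84 deg 0.6
```

View pics/w1.png

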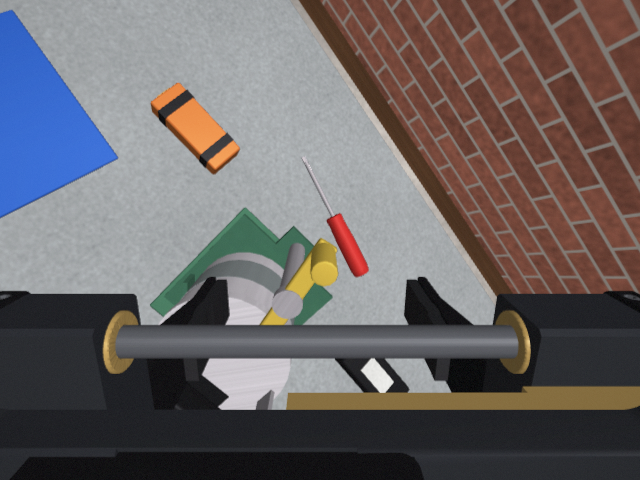

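The wrist view shows the knob at (323,262), midway between the open fingers, with the handle at (200,390) clear of them. I'm descending.

```bash
python3 -m inch '[{"slide":[-0.027,0.029,0.1],"angular":[-0.01,-0.01,0.01],"claw":1},{"slide":[-0.027,0.029,0.2],"angular":[-0.01,-0.01,0.01],"claw":1},{"slide":[-0.027,0.029,0.27],"angular":[-0.01,-0.01,0.01],"claw":1},{"slide":[-0.027,0.029,0.334],"angular":[-0.01,-0.01,0.01],"claw":1},{"slide":[-0.027,0.029,0.334],"angular":[-0.01,-0.01,0.01],"claw":1},{"slide":[-0.027,0.029,0.334],"angular":[-0.01,-0.01,0.01],"claw":1}]' && python3 -m inch '[{"slide":[0,0,0],"angular":[0,0,0],"claw":-0.4},{"slide":[0,0,0],"angular":[0,0,0],"claw":-1},{"slide":[0,0,0],"angular":[0,0,0],"claw":-1},{"slide":[0,0,0],"angular":[0,0,0],"claw":-1},{"slide":[0,0,0],"angular":[0,0,0],"claw":-1},{"slide":[0,0,0],"angular":[0,0,0],"claw":-1}]' 12; python3 - <<'E'
from h import *
s=ctrl.get_state(); print(toC(s["position"])*1000)
h=np.array([.078,0,0]); T=R.from_rotvec(s["tool_rot"]); t0=np.arctan2(10,49)
p0=h+.05*np.array([np.cos(t0),np.sin(t0),0])
for t in np.linspace(t0,1.62,9)[1:]:
    p=h+.05*np.array([np.cos(t),np.sin(t),0])
    print(round(t,2),(T.inv().apply(C.apply(p-p0))/.25).round(3).tolist())
E
```

```text
time: 4.05
position: [0.66, 0.0031, 0.2587]
tool_rot: [2.565, 1.334, 0.737]
ft_force: [-0.1, -0.1, 0.8]
grip_width: 1.003
grip_force: 0.0
time: 4.65
position: [0.6603, 0.0017, 0.2588]
tool_rot: [2.566, 1.332, 0.738]
ft_force: [-0.8, -0.3, -0.3]
grip_width: 0.542
grip_force: 0.0
[127.37038939   8.82507366 156.06617566]
0.38 [0.017, -0.031, -0.0]
0.56 [0.028, -0.065, -0.0]
0.73 [0.033, -0.1, -0.0]
0.91 [0.032, -0.135, -0.0]
1.09 [0.024, -0.17, -0.0]
1.27 [0.011, -0.203, -0.0]
1.44 [-0.008, -0.232, -0.0]
1.62 [-0.032, -0.259, -0.0]
```

Fingers close slowly, so I'll wait for contact.

```bash
python3 -m inch '[{"slide":[0,0,0],"angular":[0,0,0],"claw":-1},{"slide":[0,0,0],"angular":[0,0,0],"claw":-1},{"slide":[0,0,0],"angular":[0,0,0],"claw":-1},{"slide":[0,0,0],"angular":[0,0,0],"claw":-1},{"slide":[0,0,0],"angular":[0,0,0],"claw":-1},{"slide":[0,0,0],"angular":[0,0,0],"claw":-1},{"slide":[0,0,0],"angular":[0,0,0],"claw":-1}]' 12
```

```text
time: 5.35
position: [0.6593, 0.0022, 0.2579]
tool_rot: [2.567, 1.333, 0.735]
ft_force: [-5.1, 1.5, 0.6]
grip_width: 0.199
grip_force: 12.0
```

```bash
python3 -m inch '[{"slide":[0.01,-0.015,0],"angular":[0,0,0],"claw":-1},{"slide":[0.017,-0.031,0],"angular":[0,0,0],"claw":-1},{"slide":[0.028,-0.065,0],"angular":[0,0,0],"claw":-1},{"slide":[0.033,-0.1,0],"angular":[0,0,0],"claw":-1},{"slide":[0.032,-0.135,0],"angular":[0,0,0],"claw":-1},{"slide":[0.024,-0.17,0],"angular":[0,0,0],"claw":-1},{"slide":[0.011,-0.203,0],"angular":[0,0,0],"claw":-1},{"slide":[-0.008,-0.232,0],"angular":[0,0,0],"claw":-1},{"slide":[-0.031,-0.257,0],"angular":[0,0,0],"claw":-1},{"slide":[-0.032,-0.26,0],"angular":[0,0,0],"claw":-1}]'; python3 -c "
from h import *
p=toC(ctrl.get_state()['position'])*1000-[78,0,0];print(p,np.arctan2(p[1],p[0]))"
```

```text
time: 6.35
position: [0.6118, 0.0354, 0.2363]
tool_rot: [2.561, 1.331, 0.75]
ft_force: [3.9, 1.9, 3.3]
grip_width: 0.203
grip_force: 12.0
[  1.67726017  50.24646298 157.53788848] 1.5374280553055875
```

```bash
python3 -m inch '[{"slide":[-0.012,-0.014,0],"angular":[0,0,0],"claw":-1},{"slide":[-0.016,-0.018,0],"angular":[0,0,0],"claw":-1},{"slide":[-0.016,-0.018,0],"angular":[0,0,0],"claw":-1}]'; python3 -c "
from h import *
p=toC(ctrl.get_state()['position'])*1000-[78,0,0];print(p,np.arctan2(p[1],p[0]))"; python3 -m inch '[{"slide":[-0.012,-0.014,0],"angular":[0,0,0],"claw":1},{"slide":[-0.012,-0.014,0],"angular":[0,0,0],"claw":1},{"slide":[-0.012,-0.014,0],"angular":[0,0,0],"claw":1},{"slide":[-0.012,-0.014,0],"angular":[0,0,0],"claw":1},{"slide":[-0.012,-0.014,0],"angular":[0,0,0],"claw":0.3},{"slide":[-0.012,-0.014,0],"angular":[0,0,0],"claw":0.3}]';
```

```text
time: 6.65
position: [0.6073, 0.0341, 0.2335]
tool_rot: [2.561, 1.33, 0.75]
ft_force: [5.2, 2.3, 3.7]
grip_width: 0.202
grip_force: 12.0
[ -3.71945112  49.80968809 157.49257312] 1.645331240939208
time: 7.25
position: [0.5997, 0.0328, 0.2268]
tool_rot: [2.566, 1.332, 0.736]
ft_force: [-0.5, 0.2, 0.2]
grip_width: 0.619
grip_force: 0.0
```

```bash
python3 -m inch '[{"slide":[0.012,0.014,-0.04],"angular":[0,0,0],"claw":0.5},{"slide":[0.012,0.014,-0.15],"angular":[0,0,0],"claw":0.5},{"slide":[0,0,-0.3],"angular":[0,0,0],"claw":1},{"slide":[0,0,-0.45],"angular":[0,0,0],"claw":1},{"slide":[0,0,-0.5],"angular":[0,0,0],"claw":1},{"slide":[0,0,-0.5],"angular":[0,0,0],"claw":1}]'; python3 - <<'E'
from h import *
im=ctrl.get_image("top"); P,H,S,V=hsvpts(im); q=toC(P)*1000; n=(abs(q[:,0]-60)<110)&(abs(q[:,1])<90)
y=q[n&(H>18)&(H<35)&(S>120)&(q[:,2]>100)&(q[:,2]<200)]; print(len(y),np.percentile(y,[2,50,98],0).round())
b=q[n&(V<70)&(S<80)&(q[:,2]>160)&(q[:,2]<205)]; print(len(b),np.percentile(b,[2,50,98],0).round() if len(b) else 0)
im=wrist("w2.png"); P,H,S,V=hsvpts(im); q=toC(P)*1000; n=(abs(q[:,0]-60)<110)&(abs(q[:,1])<90)
y=q[n&(H>18)&(H<35)&(S>120)&(q[:,2]>100)&(q[:,2]<190)]; print(len(y),np.percentile(y,[2,50,98],0).round())
b=q[n&(V<70)&(S<80)&(q[:,2]>160)&(q[:,2]<205)]; print(len(b),np.percentile(b,[2,50,98],0).round() if len(b) else 0)
plan(fromC([-.003,0,.260]),CR)
E
```

```text
time: 7.85
position: [0.5478, 0.0212, 0.3316]
tool_rot: [2.566, 1.329, 0.739]
ft_force: [-0.2, -0.9, 1.2]
grip_width: 0.976
grip_force: 0.0
297 [[ 70. -50. 130.]
 [ 79.  25. 136.]
 [ 86.  57. 178.]]
182 [[-12. -51. 180.]
 [ -3. -26. 196.]
 [  2.  13. 201.]]
2080 [[ 67. -50. 133.]
 [ 76.  23. 138.]
 [ 83.  57. 179.]]
1804 [[-13. -49. 179.]
 [ -2. -13. 198.]
 [ -1.  51. 201.]]
t 7.95 slide [-0.219, -0.057, 0.036] angular [0.008, 0.009, -1.0] frac 0.66 mm 87 deg 45.3
```

View pics/w2.png

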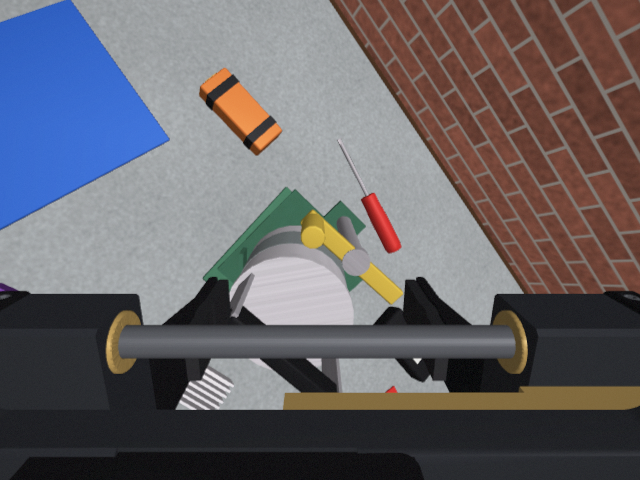

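The wrist view shows the keeper open and lying crosswise: knob at (313,228), bar end at (395,300). The handle is free of it, at about (290,350).

```bash
python3 -m inch '[{"slide":[-0.22,-0.057,0.036],"angular":[0.01,0.01,-1.0],"claw":1},{"slide":[-0.22,-0.057,0.036],"angular":[0.01,0.01,-1.0],"claw":1},{"slide":[-0.22,-0.057,0.036],"angular":[0.01,0.01,-1.0],"claw":1},{"slide":[-0.22,-0.057,0.036],"angular":[0.01,0.01,-1.0],"claw":1}]'; python3 -c "
from h import *
plan(fromC([-.006,0,.260]),CR)"
```

```text
time: 8.35
position: [0.5324, -0.0168, 0.2887]
tool_rot: [2.074, 1.903, 0.622]
ft_force: [0.5, -0.4, 0.6]
grip_width: 1.0
grip_force: 0.0
t 8.35 slide [-0.085, -0.129, -0.052] angular [-0.039, -0.021, -0.498] frac 1.0 mm 41 deg 15.0
```

```bash
python3 -m inch '[{"slide":[-0.085,-0.129,-0.052],"angular":[-0.04,-0.02,-0.5],"claw":1},{"slide":[-0.085,-0.129,-0.052],"angular":[-0.04,-0.02,-0.5],"claw":1},{"slide":[-0.085,-0.129,-0.052],"angular":[-0.04,-0.02,-0.5],"claw":1},{"slide":[-0.085,-0.129,-0.052],"angular":[-0.04,-0.02,-0.5],"claw":0.4}]'; python3 -c "
from h import *
plan(fromC([-.006,0,.179]),CR)"
```

```text
time: 8.75
position: [0.519, -0.035, 0.254]
tool_rot: [1.81, 2.137, 0.566]
ft_force: [-0.0, 0.6, 1.4]
grip_width: 0.966
grip_force: 0.0
t 8.75 slide [0.007, -0.013, 0.183] angular [-0.069, -0.064, -0.029] frac 1.0 mm 46 deg 2.9
```

```bash
python3 -m inch '[{"slide":[0.007,-0.013,0.06],"angular":[-0.07,-0.06,-0.03],"claw":0.4},{"slide":[0.007,-0.013,0.12],"angular":[-0.07,-0.06,-0.03],"claw":0.4},{"slide":[0.007,-0.013,0.18],"angular":[-0.07,-0.06,-0.03],"claw":0.4},{"slide":[0.007,-0.013,0.18],"angular":[-0.07,-0.06,-0.03],"claw":0.3},{"slide":[0.007,-0.013,0.18],"angular":[-0.07,-0.06,-0.03],"claw":0.3}]'; python3 -c "
from h import *
print(ctrl.get_state()['joint_positions']);print(toC(ctrl.get_state()['position']))
plan(fromC([-.006,0,.179]),CR)"
```

```text
time: 9.25
position: [0.5365, -0.0298, 0.2133]
tool_rot: [1.769, 2.104, 0.565]
ft_force: [0.4, 0.5, 0.0]
grip_width: 0.666
grip_force: 0.0
[ 0.15220513 -0.249486   -0.05064291  2.17834899 -0.22597316  0.71615659
  0.40537808]
[-0.00564306 -0.00109342  0.18031617]
t 9.25 slide [0.004, -0.001, 0.005] angular [0.002, -0.001, 0.002] frac 1.0 mm 2 deg 0.1
```

```bash
python3 -m inch '[{"slide":[0,0,0],"angular":[0,0,0],"claw":-1},{"slide":[0,0,0],"angular":[0,0,0],"claw":-1},{"slide":[0,0,0],"angular":[0,0,0],"claw":-1},{"slide":[0,0,0],"angular":[0,0,0],"claw":-1},{"slide":[0,0,0],"angular":[0,0,0],"claw":-1},{"slide":[0,0,0],"angular":[0,0,0],"claw":-1},{"slide":[0,0,0],"angular":[0,0,0],"claw":-1},{"slide":[0,0,0],"angular":[0,0,0],"claw":-1},{"slide":[0,0,0],"angular":[0,0,0],"claw":-1},{"slide":[0,0,0],"angular":[0,0,0],"claw":-1}]' 45
```

```text
time: 10.25
position: [0.5357, -0.0303, 0.2121]
tool_rot: [1.77, 2.105, 0.563]
ft_force: [-3.4, -0.4, 0.7]
grip_width: 0.157
grip_force: 45.0
```

```bash
python3 -m inch '[{"slide":[0,0,-0.04],"angular":[0,0,0],"claw":-1},{"slide":[0,0,-0.08],"angular":[0,0,0],"claw":-1},{"slide":[0,0,-0.12],"angular":[0,0,0],"claw":-1},{"slide":[0,0,-0.16],"angular":[0,0,0],"claw":-1},{"slide":[0,0,-0.16],"angular":[0,0,0],"claw":-1}]';  cat >> h.py <<'E'
UR=ST*toolR(0)
E
python3 -c "
from h import *
s=ctrl.get_state();print(toC(s['position']),s['joint_positions'].round(2))
plan([.505,-.035,.33],UR)"
```

```text
time: 10.75
position: [0.5233, -0.0354, 0.2466]
tool_rot: [1.771, 2.106, 0.562]
ft_force: [-0.0, 0.2, -3.5]
grip_width: 0.158
grip_force: 45.1
[-0.00111997 -0.00442779  0.21615901] [ 0.3  -0.3  -0.16  2.15 -0.28  0.81  0.46]
t 10.75 slide [0.014, 0.104, -0.325] angular [0.996, -0.002, 0.002] frac 1.0 mm 85 deg 29.9
```

```bash
python3 -m inch '[{"slide":[0,0.012,-0.02],"angular":[0.12,0,0],"claw":-1},{"slide":[0,0.025,-0.06],"angular":[0.25,0,0],"claw":-1},{"slide":[0.01,0.04,-0.11],"angular":[0.4,0,0],"claw":-1},{"slide":[0.01,0.06,-0.17],"angular":[0.55,0,0],"claw":-1},{"slide":[0.01,0.08,-0.23],"angular":[0.7,0,0],"claw":-1},{"slide":[0.014,0.09,-0.29],"angular":[0.85,0,0],"claw":-1},{"slide":[0.014,0.104,-0.325],"angular":[1.0,0,0],"claw":-1},{"slide":[0.014,0.104,-0.325],"angular":[1.0,0,0],"claw":-1},{"slide":[0.014,0.104,-0.325],"angular":[1.0,0,0],"claw":-1}]'; 
python3 - <<'E'
from h import *
s=ctrl.get_state();print(s['joint_positions'].round(2))
MY=np.radians(-3.2); M=np.array([.4783,.3175,0]); MR=R.from_euler("z",MY)
tgt=M+MR.apply([.08,0,0]); print(tgt, M+MR.apply([-.075,0,0]))
plan([tgt[0],tgt[1],.31],UR)
E
```

```text
time: 11.65
position: [0.5051, -0.0343, 0.328]
tool_rot: [-2.018, -2.404, 0.001]
ft_force: [-0.2, -0.1, -4.0]
grip_width: 0.159
grip_force: 45.0
[ 0.29 -0.   -0.28  1.64 -0.    1.51  0.19]
[0.55817526 0.31303428 0.        ] [0.40341694 0.32168661 0.        ]
t 11.65 slide [1.0, 0.338, 0.055] angular [-0.003, -0.003, 0.004] frac 0.75 mm 352 deg 0.2
```

```bash
python3 -m inch '[{"slide":[0.06,0.02,0],"angular":[0,0,0],"claw":-1},{"slide":[0.16,0.05,0.01],"angular":[0,0,0],"claw":-1},{"slide":[0.28,0.09,0.02],"angular":[0,0,0],"claw":-1},{"slide":[0.4,0.13,0.03],"angular":[0,0,0],"claw":-1},{"slide":[0.52,0.17,0.04],"angular":[0,0,0],"claw":-1},{"slide":[0.64,0.21,0.05],"angular":[0,0,0],"claw":-1},{"slide":[0.76,0.26,0.05],"angular":[0,0,0],"claw":-1},{"slide":[0.88,0.3,0.055],"angular":[0,0,0],"claw":-1},{"slide":[0.96,0.325,0.055],"angular":[0,0,0],"claw":-1},{"slide":[1.0,0.338,0.055],"angular":[0,0,0],"claw":-1}]'; python3 -c "
from h import *
plan([.558,.313,.25],UR)"
```

```text
time: 12.65
position: [0.5435, 0.2285, 0.3143]
tool_rot: [-2.014, -2.405, 0.002]
ft_force: [0.0, 0.1, -3.2]
grip_width: 0.157
grip_force: 45.0
t 12.65 slide [0.322, 0.117, 0.258] angular [-0.007, -0.005, 0.01] frac 1.0 mm 107 deg 0.4
```

```bash
python3 -m inch '[{"slide":[0.08,0.03,0.03],"angular":[0,0,0],"claw":-1},{"slide":[0.17,0.06,0.08],"angular":[0,0,0],"claw":-1},{"slide":[0.25,0.09,0.14],"angular":[0,0,0],"claw":-1},{"slide":[0.3,0.11,0.2],"angular":[0,0,0],"claw":-1},{"slide":[0.322,0.117,0.258],"angular":[0,0,0.01],"claw":-1},{"slide":[0.322,0.117,0.258],"angular":[0,0,0.01],"claw":-1},{"slide":[0.322,0.117,0.258],"angular":[0,0,0.01],"claw":-1},{"slide":[0.322,0.117,0.258],"angular":[0,0,0.01],"claw":-1}]'; python3 - <<'E'
from h import *
im=ctrl.get_image("scene"); np.savez("s2.npz",**im); save(im,"s2.png")
s=ctrl.get_state(); p=s["position"]; T=R.from_rotvec(s["tool_rot"])
P,H,S,V=hsvpts(im); q=P-p; n=(np.hypot(q[:,0],q[:,1])<.075)&(q[:,2]<-.03)&(P[:,2]>.012); w=P[n]
print(len(w),np.percentile(w,[1,50,99],0).round(3))
# axis tilt: front silhouettes by height
for z0 in np.arange(.04,.2,.02):
    a=w[(w[:,2]>=z0)&(w[:,2]<z0+.02)]
    if len(a)>20:
        A=np.c_[2*a[:,:2],np.ones(len(a))]; c=np.linalg.lstsq(A,(a[:,:2]**2).sum(1),rcond=None)[0]; print(round(z0,2),len(a),c[:2].round(4),round(np.sqrt(c[2]+c[0]**2+c[1]**2),4))
plan([.558,.313,.25],UR)
E
```

```text
time: 13.45
position: [0.5602, 0.3094, 0.2515]
tool_rot: [-2.028, -2.396, 0.002]
ft_force: [0.0, 0.5, -3.4]
grip_width: 0.161
grip_force: 45.0
5762 [[0.511 0.257 0.08 ]
 [0.597 0.321 0.18 ]
 [0.62  0.367 0.207]]
0.06 65 [0.5601 0.3087] 0.0566
0.08 513 [0.5601 0.3086] 0.0576
0.1 519 [0.5605 0.3088] 0.0577
0.12 555 [0.5603 0.3087] 0.058
0.14 608 [0.5606 0.3087] 0.0577
0.16 605 [0.5606 0.3087] 0.0575
0.18 2814 [0.5671 0.3113] 0.0433
t 13.5 slide [0.014, -0.006, 0.007] angular [-0.004, -0.003, -0.009] frac 1.0 mm 4 deg 0.3
```

View pics/s2.png

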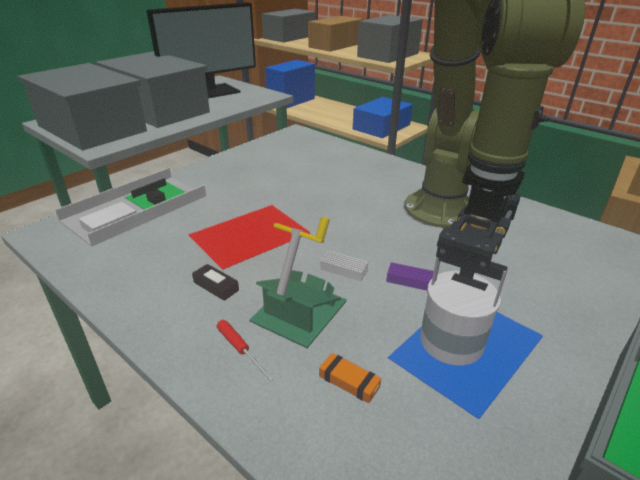

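The can hangs upright over the blue mat in the scene view (460,320), and the battery at (350,377) is untouched. I'm lowering it.

```bash
python3 -m inch '[{"slide":[0.01,0,0.05],"angular":[0,0,0],"claw":-1},{"slide":[0.01,0,0.12],"angular":[0,0,0],"claw":-1},{"slide":[0.01,0,0.18],"angular":[0,0,0],"claw":-1},{"slide":[0.01,0,0.22],"angular":[0,0,0],"claw":-1},{"slide":[0.01,0,0.24],"angular":[0,0,0],"claw":-1},{"slide":[0.01,0,0.25],"angular":[0,0,0],"claw":-1},{"slide":[0.01,0,0.25],"angular":[0,0,0],"claw":-1},{"slide":[0.01,0,0.25],"angular":[0,0,0],"claw":-1}]'; python3 - <<'E'
from h import *
im=ctrl.get_image("scene"); P,H,S,V=hsvpts(im); p=ctrl.get_state()["position"]; q=P-p
n=(np.hypot(q[:,0],q[:,1])<.062)&(q[:,2]<-.03)&(S<60)&(V>60);w=P[n]; print(np.percentile(w[:,2],[0,1,2,5]).round(4)); l=P[(np.hypot(q[:,0],q[:,1])<.04)&(q[:,2]<-.03)&(V>120)]; print("lid",np.median(l,0))
E
```

```text
time: 14.3
position: [0.559, 0.3135, 0.1887]
tool_rot: [-2.025, -2.397, 0.001]
ft_force: [-0.3, 0.0, -3.4]
grip_width: 0.158
grip_force: 45.0
[-0.0026  0.0168  0.0194  0.0265]
lid [0.5646135  0.31582744 0.132321  ]
```

```bash
python3 -m inch '[{"slide":[0,0,0.008],"angular":[0,0,0],"claw":-1},{"slide":[0,0,0.016],"angular":[0,0,0],"claw":-1},{"slide":[0,0,0.02],"angular":[0,0,0],"claw":-1},{"slide":[0,0,0.024],"angular":[0,0,0],"claw":-1},{"slide":[0,0,0.024],"angular":[0,0,0],"claw":-1}]'; python3 -m inch '[{"slide":[0,0,0.004],"angular":[0,0,0],"claw":-1},{"slide":[0,0,0.008],"angular":[0,0,0],"claw":-1},{"slide":[0,0,0.008],"angular":[0,0,0],"claw":-1}]'
```

```text
time: 14.85
position: [0.5585, 0.3131, 0.1818]
tool_rot: [-2.024, -2.397, 0.004]
ft_force: [0.7, 0.3, -3.4]
grip_width: 0.155
grip_force: 45.0
time: 15.15
position: [0.5586, 0.3133, 0.18]
tool_rot: [-2.024, -2.397, 0.003]
ft_force: [-1.0, 0.8, -3.1]
grip_width: 0.16
grip_force: 45.0
```

```bash
python3 -m inch '[{"slide":[0,0,0.004],"angular":[0,0,0],"claw":-1},{"slide":[0,0,0.006],"angular":[0,0,0],"claw":-1},{"slide":[0,0,0.006],"angular":[0,0,0],"claw":-1}]'; python3 -m inch '[{"slide":[0,0,0.004],"angular":[0,0,0],"claw":-1},{"slide":[0,0,0.006],"angular":[0,0,0],"claw":-1},{"slide":[0,0,0.006],"angular":[0,0,0],"claw":-1}]'
```

```text
time: 15.45
position: [0.5587, 0.3136, 0.1799]
tool_rot: [-2.025, -2.398, 0.001]
ft_force: [-2.7, -1.5, 5.6]
grip_width: 0.156
grip_force: 45.0
time: 15.75
position: [0.5588, 0.3138, 0.18]
tool_rot: [-2.025, -2.398, 0.0]
ft_force: [-3.9, -3.2, 11.1]
grip_width: 0.155
grip_force: 45.0
```

```bash
python3 -m inch '[{"slide":[0,0,-0.004],"angular":[0,0,0],"claw":0.2},{"slide":[0,0,-0.006],"angular":[0,0,0],"claw":0.2},{"slide":[0,0,-0.006],"angular":[0,0,0],"claw":0.2},{"slide":[0,0,-0.006],"angular":[0,0,0],"claw":0.2},{"slide":[0,0,-0.006],"angular":[0,0,0],"claw":0.2},{"slide":[0,0,-0.05],"angular":[0,0,0],"claw":0.2},{"slide":[0,0,-0.15],"angular":[0,0,0],"claw":0.2},{"slide":[0,0,-0.3],"angular":[0,0,0],"claw":0.6},{"slide":[0,0,-0.45],"angular":[0,0,0],"claw":1},{"slide":[0,0,-0.5],"angular":[0,0,0],"claw":1}]'; python3 - <<'E'
from h import *
# tool over heat sink: hs long axis?
im=ctrl.get_image("top"); np.savez("t3.npz",**im); P,H,S,V=hsvpts(im)
m=(S<40)&(V>120)&(abs(P[:,0]-.445)<.08)&(abs(P[:,1]+.03)<.09)&(P[:,2]>.012)&(P[:,2]<.05)
r=cv2.minAreaRect(P[m][:,:2].astype(np.float32)); print(r,cv2.boxPoints(r).round(3).tolist())
q=P-[.558,.313,0]; w=P[(np.hypot(q[:,0],q[:,1])<.09)&(P[:,2]>.1)&(P[:,2]<.145)]; print("lid",len(w),np.median(w,0),np.percentile(w,[2,98],0).round(3))
plan([.46,.05,.30],UR)
E
```

```text
time: 16.75
position: [0.5604, 0.3143, 0.3076]
tool_rot: [-2.026, -2.399, -0.008]
ft_force: [-0.5, 1.1, 0.2]
grip_width: 0.788
grip_force: 0.0
((0.444740355014801, -0.031642939895391464), (0.04572807624936104, 0.10926858335733414), 15.392961502075195) [[0.40799999237060547, 0.014999999664723873], [0.43700000643730164, -0.09000000357627869], [0.48100000619888306, -0.07800000160932541], [0.4519999921321869, 0.027000000700354576]]
lid 1283 [0.55633662 0.3022357  0.1232172 ] [[0.504 0.258 0.116]
 [0.615 0.349 0.129]]
t 16.8 slide [-0.976, -0.574, 0.025] angular [0.007, -0.009, -0.005] frac 1.0 mm 283 deg 0.4
```

```bash
python3 -m inch '[{"slide":[-0.976,-0.574,0.025],"angular":[0,0,0],"claw":1},{"slide":[-0.976,-0.574,0.025],"angular":[0,0,0],"claw":1},{"slide":[-0.976,-0.574,0.025],"angular":[0,0,0],"claw":1},{"slide":[-0.976,-0.574,0.025],"angular":[0,0,0],"claw":1},{"slide":[-0.976,-0.574,0.025],"angular":[0,0,0],"claw":1},{"slide":[-0.976,-0.574,0.025],"angular":[0,0,0],"claw":1},{"slide":[-0.976,-0.574,0.025],"angular":[0,0,0],"claw":1},{"slide":[-0.976,-0.574,0.025],"angular":[0,0,0],"claw":1}]'; cat >> h.py <<'E'
def DR(deg): return R.from_euler("z",deg,degrees=True)*toolR(0)
E
python3 -c "
from h import *
plan([.4447,-.0316,.15],DR(15.4))"
```

```text
time: 17.6
position: [0.4581, 0.0481, 0.2953]
tool_rot: [-2.026, -2.395, 0.003]
ft_force: [0.7, 0.3, -0.2]
grip_width: 1.001
grip_force: 0.0
t 17.6 slide [-0.307, -0.103, 0.581] angular [-0.009, -0.004, -0.195] frac 1.0 mm 166 deg 5.9
```

```bash
python3 -m inch '[{"slide":[-0.307,-0.103,0.1],"angular":[0,0,-0.195],"claw":1},{"slide":[-0.307,-0.103,0.25],"angular":[0,0,-0.195],"claw":1},{"slide":[-0.307,-0.103,0.4],"angular":[0,0,-0.195],"claw":1},{"slide":[-0.307,-0.103,0.5],"angular":[0,0,-0.195],"claw":1},{"slide":[-0.307,-0.103,0.58],"angular":[0,0,-0.195],"claw":1},{"slide":[-0.307,-0.103,0.58],"angular":[0,0,-0.195],"claw":1},{"slide":[-0.307,-0.103,0.58],"angular":[0,0,-0.195],"claw":1},{"slide":[-0.307,-0.103,0.58],"angular":[0,0,-0.195],"claw":1}]'; python3 - <<'E'
from h import *
im=wrist(); P,H,S,V=hsvpts(im)
m=(S<50)&(abs(P[:,0]-.445)<.08)&(abs(P[:,1]+.03)<.09)&(P[:,2]>.012)&(P[:,2]<.05)
r=cv2.minAreaRect(P[m][:,:2].astype(np.float32)); print(m.sum(),r,np.percentile(P[m],[1,99],0).round(3).tolist())
plan([.4447,-.0316,.015],DR(15.4))
E
```

```text
time: 18.4
position: [0.4465, -0.0306, 0.1521]
tool_rot: [-1.899, -2.5, 0.001]
ft_force: [-0.6, -0.3, 0.1]
grip_width: 1.004
grip_force: 0.0
4138 ((0.4306509494781494, -0.009115159511566162), (0.06226172298192978, 0.16915634274482727), 24.237401962280273) [[0.408, -0.088, 0.013], [0.475, 0.022, 0.03]]
t 18.45 slide [-0.002, -0.007, 0.549] angular [-0.003, -0.003, 0.005] frac 1.0 mm 137 deg 0.2
```

```bash
python3 -m inch '[{"slide":[0,-0.005,0.1],"angular":[0,0,0],"claw":1},{"slide":[0,-0.005,0.2],"angular":[0,0,0],"claw":1},{"slide":[0,-0.005,0.3],"angular":[0,0,0],"claw":1},{"slide":[0,-0.005,0.4],"angular":[0,0,0],"claw":1},{"slide":[0,-0.005,0.47],"angular":[0,0,0],"claw":1},{"slide":[0,-0.005,0.52],"angular":[0,0,0],"claw":1},{"slide":[0,-0.005,0.545],"angular":[0,0,0],"claw":1},{"slide":[0,-0.005,0.545],"angular":[0,0,0],"claw":1}]' && python3 -m inch '[{"slide":[0,0,0],"angular":[0,0,0],"claw":-1},{"slide":[0,0,0],"angular":[0,0,0],"claw":-1},{"slide":[0,0,0],"angular":[0,0,0],"claw":-1},{"slide":[0,0,0],"angular":[0,0,0],"claw":-1},{"slide":[0,0,0],"angular":[0,0,0],"claw":-1},{"slide":[0,0,0],"angular":[0,0,0],"claw":-1},{"slide":[0,0,0],"angular":[0,0,0],"claw":-1},{"slide":[0,0,0],"angular":[0,0,0],"claw":-1}]' 25
```

```text
time: 19.25
position: [0.4436, -0.0315, 0.0146]
tool_rot: [-1.899, -2.497, 0.003]
ft_force: [0.2, -0.7, 0.1]
grip_width: 0.997
grip_force: 0.0
time: 20.05
position: [0.4431, -0.0317, 0.0146]
tool_rot: [-1.899, -2.497, 0.004]
ft_force: [-2.4, -0.7, 3.1]
grip_width: 0.525
grip_force: 25.0
```

```bash
python3 -m inch '[{"slide":[0,0,-0.06],"angular":[0,0,0],"claw":-1},{"slide":[0,0,-0.16],"angular":[0,0,0],"claw":-1},{"slide":[0,0,-0.28],"angular":[0,0,0],"claw":-1},{"slide":[0,0,-0.38],"angular":[0,0,0],"claw":-1},{"slide":[0,0,-0.4],"angular":[0,0,0],"claw":-1},{"slide":[0,0,-0.4],"angular":[0,0,0],"claw":-1}]'; python3 -c "
from h import *
print(ctrl.get_state()['joint_positions'].round(2))
plan([.402,.322,.12],DR(86.8))"
```

```text
time: 20.65
position: [0.4444, -0.0316, 0.1147]
tool_rot: [-1.9, -2.498, 0.002]
ft_force: [0.4, 0.2, -2.3]
grip_width: 0.527
grip_force: 25.0
[ 0.29 -0.   -0.28  2.07 -0.    1.08  0.28]
t 20.65 slide [0.593, 0.09, -0.008] angular [-0.001, -0.002, -1.0] frac 0.42 mm 356 deg 71.3
```

```bash
python3 -m inch '[{"slide":[0.12,0.02,0],"angular":[0,0,-0.2],"claw":-1},{"slide":[0.24,0.04,0],"angular":[0,0,-0.4],"claw":-1},{"slide":[0.36,0.06,0],"angular":[0,0,-0.6],"claw":-1},{"slide":[0.48,0.08,0],"angular":[0,0,-0.8],"claw":-1},{"slide":[0.59,0.09,-0.01],"angular":[0,0,-1.0],"claw":-1},{"slide":[0.59,0.09,-0.01],"angular":[0,0,-1.0],"claw":-1}]'; python3 -c "
from h import *
plan([.402,.322,.12],DR(86.8))"
```

```text
time: 21.25
position: [0.4243, 0.1205, 0.1157]
tool_rot: [-1.175, -2.905, 0.0]
ft_force: [-0.2, -0.6, -2.1]
grip_width: 0.526
grip_force: 25.0
t 21.25 slide [0.459, 0.38, -0.011] angular [-0.001, -0.011, -1.0] frac 0.73 mm 203 deg 40.8
```

```bash
python3 -m inch '[{"slide":[0.1,0.08,0],"angular":[0,0,-0.2],"claw":-1},{"slide":[0.2,0.16,0],"angular":[0,0,-0.4],"claw":-1},{"slide":[0.3,0.24,0],"angular":[0,0,-0.6],"claw":-1},{"slide":[0.38,0.32,0],"angular":[0,0,-0.8],"claw":-1},{"slide":[0.46,0.38,-0.01],"angular":[0,0,-1.0],"claw":-1},{"slide":[0.46,0.38,-0.01],"angular":[0,0,-1.0],"claw":-1}]'; python3 -c "
from h import *
plan([.402,.322,.12],DR(86.8))"
```

```text
time: 21.85
position: [0.4091, 0.2681, 0.1187]
tool_rot: [-0.386, -3.11, -0.003]
ft_force: [-0.4, -0.1, -2.0]
grip_width: 0.528
grip_force: 25.0
t 21.85 slide [0.08, 0.202, -0.004] angular [0.004, -0.014, -0.365] frac 1.0 mm 54 deg 11.0
```

```bash
python3 -m inch '[{"slide":[0.04,0.1,0],"angular":[0,-0.01,-0.18],"claw":-1},{"slide":[0.08,0.2,0],"angular":[0,-0.01,-0.365],"claw":-1},{"slide":[0.08,0.2,0],"angular":[0,-0.01,-0.365],"claw":-1},{"slide":[0.08,0.2,0],"angular":[0,-0.01,-0.365],"claw":-1},{"slide":[0.08,0.2,0],"angular":[0,-0.01,-0.365],"claw":-1}]'; python3 - <<'E'
from h import *
save(ctrl.get_image("scene"),"s4.png"); plan([.402,.322,.021],DR(86.8))
E
```

```text
time: 22.35
position: [0.4042, 0.3163, 0.119]
tool_rot: [-0.102, -3.139, 0.003]
ft_force: [-0.6, 0.1, -3.0]
grip_width: 0.527
grip_force: 25.0
t 22.4 slide [0.011, 0.022, 0.393] angular [-0.003, -0.0, -0.018] frac 1.0 mm 98 deg 0.5
```

View pics/s4.png

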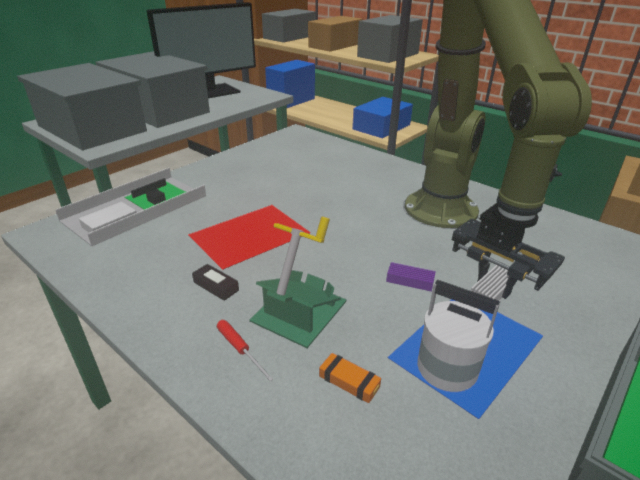

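The can stands upright on the blue mat (455,345). The heat sink (490,280) hangs level behind it with a gap between them. I'm lowering it now.

```bash
python3 -m inch '[{"slide":[0.01,0.02,0.07],"angular":[0,0,-0.02],"claw":-1},{"slide":[0.01,0.02,0.15],"angular":[0,0,-0.02],"claw":-1},{"slide":[0.01,0.02,0.23],"angular":[0,0,-0.02],"claw":-1},{"slide":[0.01,0.02,0.3],"angular":[0,0,-0.02],"claw":-1},{"slide":[0.01,0.02,0.35],"angular":[0,0,-0.02],"claw":-1},{"slide":[0.01,0.02,0.38],"angular":[0,0,-0.02],"claw":-1},{"slide":[0.01,0.02,0.393],"angular":[0,0,-0.02],"claw":-1},{"slide":[0.01,0.02,0.393],"angular":[0,0,-0.02],"claw":-1}]'; python3 -m inch '[{"slide":[0,0,0.004],"angular":[0,0,0],"claw":-1},{"slide":[0,0,0.008],"angular":[0,0,0],"claw":-1},{"slide":[0,0,0.008],"angular":[0,0,0],"claw":-1}]'
```

```text
time: 23.2
position: [0.4021, 0.3234, 0.022]
tool_rot: [0.082, 3.14, 0.0]
ft_force: [0.2, 0.5, -1.7]
grip_width: 0.528
grip_force: 25.0
time: 23.5
position: [0.4022, 0.3236, 0.0202]
tool_rot: [0.081, 3.139, 0.001]
ft_force: [1.0, 0.9, -1.6]
grip_width: 0.527
grip_force: 25.0
```

```bash
python3 -m inch '[{"slide":[0,0,0.004],"angular":[0,0,0],"claw":-1},{"slide":[0,0,0.006],"angular":[0,0,0],"claw":-1},{"slide":[0,0,0.008],"angular":[0,0,0],"claw":-1},{"slide":[0,0,0.008],"angular":[0,0,0],"claw":-1}]'
```

```text
time: 23.9
position: [0.4022, 0.3236, 0.0187]
tool_rot: [0.081, 3.139, -0.0]
ft_force: [-1.5, -2.2, 6.5]
grip_width: 0.53
grip_force: 25.0
```

Landed, so I'll release and retreat straight up.

```bash
python3 -m inch '[{"slide":[0,0,0],"angular":[0,0,0],"claw":1},{"slide":[0,0,0],"angular":[0,0,0],"claw":1},{"slide":[0,0,0],"angular":[0,0,0],"claw":1},{"slide":[0,0,0],"angular":[0,0,0],"claw":1},{"slide":[0,0,-0.04],"angular":[0,0,0],"claw":1},{"slide":[0,0,-0.15],"angular":[0,0,0],"claw":1},{"slide":[0,0,-0.3],"angular":[0,0,0],"claw":1},{"slide":[0,0,-0.5],"angular":[0,0,0],"claw":1},{"slide":[0,0,-0.7],"angular":[0,0,0],"claw":1},{"slide":[0,0,-0.9],"angular":[0,0,0],"claw":1}]'; python3 -m inch '[{"slide":[0,0,-0.1],"angular":[0,0,0],"claw":1},{"slide":[0,0,-0.1],"angular":[0,0,0],"claw":1},{"slide":[0,0,-0.1],"angular":[0,0,0],"claw":1}]'; python3 - <<'E'
from h import *
save(ctrl.get_image("scene"),"s5.png")
E
```

```text
time: 24.9
position: [0.4012, 0.3235, 0.2457]
tool_rot: [0.08, 3.139, 0.001]
ft_force: [2.1, -0.5, -0.1]
grip_width: 1.0
grip_force: 0.0
time: 25.2
position: [0.4017, 0.3235, 0.2685]
tool_rot: [0.081, 3.138, 0.001]
ft_force: [0.3, 0.1, -1.0]
grip_width: 0.997
grip_force: 0.0
```

View pics/s5.png

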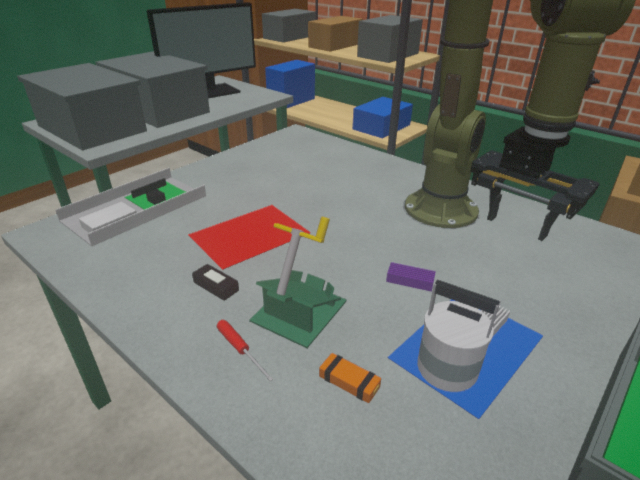

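The can stands on the blue mat (455,345) with the heat sink behind it at (495,312). The keeper is open at (305,230), and the arm is clear.

```bash
python3 -c "
from h import *
print(ctrl.close_job())"
```

```text
the job is handed in; nothing more can be done
None
```

The job is handed in (about 25 of the 72 s used): keeper swung to its open stop, can upright on the blue mat, aluminium heat sink laid beside it, the other pieces not touched; no verdict was returned.

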